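# Unlock and draw out the grill's drip tray

### The job

The contact grill's drip tray is held by a hidden spring latch. Take the release pin from its wooden holder, push it gently (never more than 20 N) down through the orange-ringed service hole until the latch gives, and keep it pressed until the tray has come forward; then put the pin back home in its holder and draw the tray out to its stop by its handle, without shoving or tipping anything else on the counter.

Things in the scene. Friction and masses are not known exactly. Their poses are not given: they have to be found in the camera images.
- grill: black contact grill fixed to the counter, 260 mm deep (x), 280 wide (y), 147 tall; origin under its middle, x from its front to its back, z up. Its front 90 mm is a steel ledge 75 mm high with the tray beneath; behind it stands the lid (its handle, on the -y half, reaches 27 mm farther forward, 118 to 147 mm high). The pin must never load ledge or latch with more than 20 N
- hole (a point): mouth centre of the service hole in the ledge's top, 75 mm above the counter, orange ring round it; axes as the grill's, 45 mm behind the front edge, 80 mm to +y. 10 mm wide, chamfered, 12 mm deep, hollow below. Hidden latch pad (18 mm wide, spring 3 N + 0.7 N/mm) 18 to 42 mm below the mouth, varying unseen; pressed 7 mm it frees the tray, at 8.5 mm is a hard stop
- tray (a joint): how far the drip tray is out (m), along the grill's -x: 0 to 0.001 shut and latched; once freed a spring creeps it out (under 0.15 m/s) to about 0.03; outer stop at 0.095. Keep the latch pressed until it is out 10 mm or more. Friction about 1 N, damping 40 N per m/s; stays where it is left; cannot be pulled while latched
- tray_handle (a point): middle of the tray's steel bar handle: bar about 110 mm long, 8 to 12 mm thick, parallel to the grill's y, 42 mm above the counter, 35 mm in front of the tray's front panel (250 mm wide, top 60 mm above the counter). Moves with the tray. Pinch it from above, fingers along the grill's x; about 28 mm is free behind the bar
- pin: release pin, 50 to 100 g: steel shank 6 mm thick, 70 mm long, tapered tip; dark collar 26 mm wide, 5 mm thick; red square handle 14 x 14 mm, 48 mm tall. Origin at the tip, z from tip to handle; the handle's faces look along its x and y. Starts upright in its holder, collar on the holder's top
- pin_tip (a point): the tip of the pin's shank (the pin's origin)
- pin_grip (a point): grip point in the middle of the pin's red handle, 101 mm above the tip
- holder: wooden block 50 x 50 mm, 80 mm tall, fixed to the counter, with an upright round hole 12 mm wide and 76 mm deep in the middle of its top; origin at the centre of its underside. With the pin home, the tip is 10 mm above the origin
- mug: blue ceramic mug with a handle, 74 mm wide, 85 mm tall; origin at the centre of its underside
- tin: tea tin, green band, 66 mm wide, 95 mm tall; origin at the centre of its underside
- sugar_jar: glass sugar jar with a red cap, 80 mm wide, 120 mm tall; origin at the centre of its underside
- oil_bottle: amber oil bottle with a yellow cap, 60 mm wide, 190 mm tall; origin at the centre of its underside
- bowl: white bowl, 130 mm wide, 50 mm tall; origin at the centre of its underside
- spatula: wooden-handled spatula lying on the counter; origin at the centre of its underside

How it is judged:
On the way:
1. with the pin down in the service hole, the latch has given and the tray has come forward (6 mm or more) (value of joint tray above 0.006 m and z of pin_tip in the frame of hole below -0.02 m and horizontal distance between pin_tip and hole below 0.008 m), for 0.1 s.
At the end, for the whole second after the job is handed in: the tray stands still, drawn out to its stop (85 mm or more of 95 mm); the pin is home in its holder, upright within about 8 degrees, its collar within 6 mm of the holder's top, at rest (value of joint tray above 0.085 m and velocity of joint tray between -0.01 and 0.01 m/s and z of pin_tip in the frame of holder between 0.002 and 0.016 m and horizontal distance between pin_tip and holder below 0.01 m and angle between pin's own z axis and vertical below 0.15 rad and linear speed of pin below 0.02 m/s); the robot touches nothing.
It fails at once if the pin loads the grill or its latch with more than 20 N (contact force between pin and grill above 20 N).
It fails at once if another thing on the counter is shoved by more than 40 mm or tipped over (distance of any of mug, tin, sugar_jar, oil_bottle, bowl, spatula from where it was at the start of the episode above 0.04 m or angle between any of mug, tin, sugar_jar, oil_bottle, bowl's own z axis and vertical above 0.5 rad).
It also fails if it takes over 72 s, if anything falls off the work surface, if the arm or the gripper's body presses on something with over 40 N, if the wrist force passes 120 N, or if a joint passes its speed limit or range.

### The arm

A 6-joint arm with a two-finger parallel gripper is mounted at the origin on the work surface. World frame = base frame: x ahead of the robot, y to its left, z up, the work surface at z = 0. Lengths are in m, angles in rad, forces in N, time in s.
With the tool pointing down it reaches from about 0.275 to 0.775 m from the base axis. Payload 14.6 kg.
Tool frame: the origin (TCP) lies between the finger pads; the fingertips stand arm.finger_overhang ahead of it and the grasp point (between the pads) lies 5 mm behind it (arm.finger_overhang is the distance from the TCP to the fingertips, in m); z points along the fingers, y is the line along which they close (so a half turn about z gives the same grasp; the last joint's range is limited). The gripper opens to 85 mm and grips with 20 to 120 N. Pads are 22 mm wide; open, the fingers measure 114 mm over their backs; the gripper's body (76 mm by 85 mm) begins 54 mm behind the grasp point. The pads swing forward as they close: fully open they stand 13 mm farther back than shut.
Start: joints at [-0.155, 0.263, -0.048, 1.259, 0, 1.415], TCP at [0.525, -0, 0.245] pointing down, gripper open.
Joint ranges: [-2.65, 2.65], [-0.89, 1.7], [-1.18, 1.37], [-2.13, 2.11], [-1.35, 1.29], [-3.14, 3.14]. Speed limits (rad/s): [1.89, 1.89, 2.57, 2.79, 3.14, 3.14].

### API

Orientations are given as a unit quaternion [x, y, z, w].
In Python, from plant import arm gives the robot as it stands.
- The arm moves only by the tool move_arm, never from a script. Its argument "moves" is a list of rows, each a list of 3 entries, a list of its own where there are three numbers: the shift along the world's x, y, z in units of 30 mm (1.0 is 30 mm), then the turn, a rotation vector about the world's x, y, z in rad, then the opening, from -1 (shut) to 1 (fully open). A call has 1 to 12 rows; each row is the pose to reach, as a shift and turn from the pose commanded when the call began; what a row does not reach only later rows make up. A row lasts 1/10 s, in which the tool goes at most 50 mm and 8.59 degrees, less where a joint would pass 70% of its speed; a pose out of reach is approached as far as the arm can. A call with a gripper value outside its range is refused whole. The fingers move at their own pace and stop on an object; the grip force is fixed at half the most. Time passes only in rows, so rows that repeat a pose let the fingers close. It gives the time, the measured TCP pose, the force, the opening and the grip force at its end, in the units of the state.
- arm.read_state(): the state, without advancing time (a new reading comes with each control period).
- arm.get_image(name): name is "scene" or "side" or "wrist"; returns the picture (400x640x3 uint8, blue, green, red); there is no depth.
- arm.camera_model(name): a dict with "K" (3x3 intrinsics, pixels), "k1" (the pictures are not rectified: a ray, as slopes to the right and down, at radius r is drawn at 1 + k1 r^2 times it, then the intrinsics apply), "rvec" (rotation vector, rad) and "tvec" (3), from world to camera coordinates, as OpenCV has them; the wrist camera has in their place "mount" (4x4, takes a point from camera to tool coordinates, whose origin is the TCP and whose axes are the flange's). Camera axes: x right, y down, z forward; pixel columns grow to the right and rows downward; lengths in m; the calibration is good to about 2 mm. A picture is of the moment at which its call begins: read the wrist's pose just before it. camera_model takes no time and is no camera call.
- arm.hand_in(): hands the job in; it is judged then, once.
Trained networks look in the newest picture that a camera, given by its name, has taken for a name from the list of things; names that differ only in an ending like _2 or _b are one class to them, and where a whole thing is asked for, a point or a joint stands for the part that bears it (a point fixed in the world has none). Each returns a list of dicts, best first, with "p" (0 to 1); they miss things now and then, are a little off and sometimes report something else, mostly with a low value. They report only what shows in the picture. A call takes as long as a camera call.
- arm.recognise(camera, name): "box" ([left, top, right, bottom] in pixels, round what is visible of it).
The state is a dict: "t": time; "q": joint angles; "qvel": joint speeds; "effort": joint torques, N m; "ee_pos": TCP position; "tool_rot": TCP orientation; "contact_force": force on the tool from outside, world axes, zero at the start; "moment": the same for the moment, N m; "opening": opening from 0.0 (shut) to 1.0 (fully open); "grip_force": force on a finger pad.
Only numpy, scipy, OpenCV 4.12 (cv2) and the standard library are available. Lean on these libraries where they do the work, as an engineer would, in place of code of your own. Each camera call takes 0.05 s, during which the arm holds its last target. There are 200 camera calls.

## Working session

There is one attempt and no reset: what is moved stays moved. The work goes in short steps, Python scripts to look and compute and a tool call to move; the robot and the scene stay as the last step left them, time stands still between calls to the robot, and variables do not carry over. Pictures are saved under pics/ and viewed, at most 13 in all, crops included, and the job is handed in when it is done.

Besides the shell and the picture viewer there is one more tool, called after "Emit:" by a JSON object that holds its "fn" and its "kwargs", one argument or row to a line. move_arm: Moves the arm, as the interface text tells. Its arguments: {"type":"object","properties":{"moves":{"type":"array"}},"required":["moves"]}

```bash
mkdir -p pics; ls; python3 - <<'E'
from plant import arm
import cv2,numpy as np
a=arm.get_image("scene");b=arm.get_image("side")
cv2.imwrite("pics/a.png",a);cv2.imwrite("pics/b.png",b)
for c in("scene","side","wrist"):print(c,{k:np.round(v,4).tolist() for k,v in arm.camera_model(c).items()})
for c in("scene","side"):
  for n in("grill","hole","tray_handle","pin","pin_grip","holder"):
    print(c,n,[(np.round(d["box"],1).tolist(),round(d["p"],2)) for d in arm.recognise(c,n)[:2]])
print(arm.finger_overhang,arm.read_state())
E
```

```text
pics
scene {'K': [[423.5157, 0.0, 309.4456], [0.0, 423.5157, 201.4908], [0.0, 0.0, 1.0]], 'k1': -0.0827, 'rvec': [0.8527, 2.3939, -1.2261], 'tvec': [0.4449, -0.097, 1.5907]}
side {'K': [[439.5923, 0.0, 317.5494], [0.0, 439.5923, 200.636], [0.0, 0.0, 1.0]], 'k1': -0.076, 'rvec': [2.1042, -0.6127, 0.3221], 'tvec': [-0.5098, 0.247, 1.3631]}
wrist {'K': [[292.1067, 0.0, 320.0777], [0.0, 292.1067, 205.2553], [0.0, 0.0, 1.0]], 'k1': -0.0006, 'mount': [[0.0008, -0.9502, -0.3116, 0.0813], [1.0, 0.0011, -0.0007, -0.0005], [0.001, -0.3116, 0.9502, -0.1277], [0.0, 0.0, 0.0, 1.0]]}
scene grill [([187.1, 190.1, 322.1, 291.7], 0.87)]
scene hole [([186.9, 184.8, 324.1, 293.0], 0.87)]
scene tray_handle [([285.5, 203.5, 314.8, 221.9], 0.57)]
scene pin [([212.7, 143.9, 247.2, 182.9], 0.53), ([397.9, 243.4, 410.8, 261.4], 0.44)]
scene pin_grip [([398.2, 243.8, 409.6, 260.7], 0.6)]
scene holder [([386.6, 256.1, 414.5, 289.2], 0.89), ([224.7, 162.8, 247.3, 191.6], 0.69)]
side grill [([299.9, 158.7, 412.0, 248.0], 0.86)]
side hole [([303.8, 158.7, 411.3, 250.7], 0.81)]
side tray_handle [([303.7, 201.5, 35
[... 263 characters left out ...]
, 'q': array([-1.55318394e-01,  2.63048182e-01, -4.83121618e-02,  1.25937275e+00,
        5.81179586e-05,  1.41546188e+00]), 'qvel': array([ 3.39453516e-05, -7.34384973e-04, -8.83991041e-04, -4.24107560e-04,
       -1.86588214e-03, -2.42795980e-04]), 'effort': array([ 7.68428872e-04, -6.37308812e+01,  3.84736276e+01,  1.06621672e-03,
       -5.52685049e-05,  5.67689938e-05]), 'ee_pos': array([5.25006527e-01, 6.93290420e-08, 2.45300691e-01]), 'tool_rot': array([7.07101104e-01, 7.07112457e-01, 4.21074476e-05, 8.42361490e-06]), 'contact_force': array([-0.09624493,  0.09050386,  0.16640867]), 'moment': array([0.05149658, 0.02290382, 0.03363886]), 'grip_force': 0.0, 'opening': 0.9971124398105624}
```

View pics/a.png

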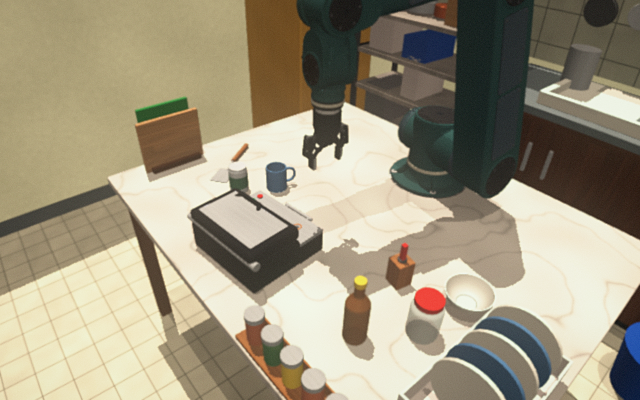

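View pics/b.png

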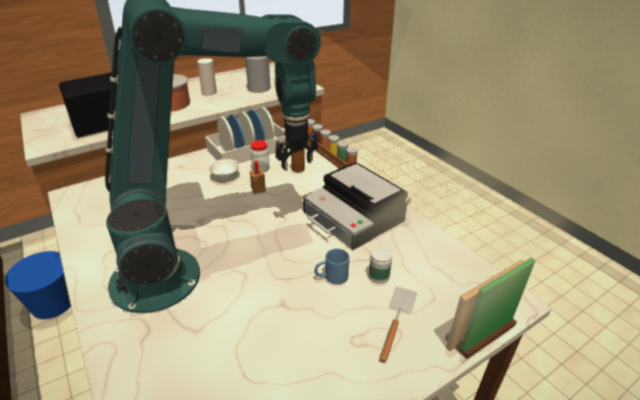

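Scene view: holder at (400,270) with the red pin at (404,250), jar (428,315) and bottle (356,310) close by; grill at (255,240) with its ledge facing the robot. Side view: pin (257,167), grill (355,205), handle about (322,222). I'll triangulate roughly and zoom in.

```bash
cat > h.py <<'E'
from plant import arm
import cv2,numpy as np
from scipy.spatial.transform import Rotation as R
def cam(n,st=None):
    m=arm.camera_model(n);K=np.array(m["K"]);d=np.array([m["k1"],0,0,0.])
    if n=="wrist":
        st=st or arm.read_state();T=np.eye(4);T[:3,:3]=R.from_quat(st["tool_rot"]).as_matrix();T[:3,3]=st["ee_pos"]
        W=np.linalg.inv(T@np.array(m["mount"]));return K,d,W[:3,:3],W[:3,3]
    return K,d,cv2.Rodrigues(np.array(m["rvec"],float))[0],np.array(m["tvec"],float).ravel()
def proj(c,P):
    K,d,Rm,t=c;return cv2.projectPoints(np.atleast_2d(np.array(P,float)),cv2.Rodrigues(Rm)[0],t,K,d)[0][:,0]
def ray(c,uv):
    K,d,Rm,t=c;u=cv2.undistortPoints(np.array([[uv]],float),K,d)[0,0]
    v=Rm.T@np.array([u[0],u[1],1]);return -Rm.T@t,v/np.linalg.norm(v)
def onz(c,uv,z):
    o,v=ray(c,uv);return o+v*(z-o[2])/v[2]
def tri(*cu):
    A=np.zeros((3,3));b=np.zeros(3)
    for c,uv in cu:
        o,v=ray(c,uv);M=np.eye(3)-np.outer(v,v);A+=M;b+=M@o
    return np.linalg.solve(A,b)
E
python3 - <<'E'
from h import *
S=cam("scene");D=cam("side")
print("grip",tri((S,(404,252)),(D,(257,167))),onz(S,(404,252),.111),onz(D,(257,167),.111))
for n in("mug","tin","sugar_jar","oil_bottle","bowl","spatula"):
    r=[]
    for c,C in(("scene",S),("side",D)):
        x=arm.recognise(c,n)
        if x: b=x[0]["box"];r.append((C,((b[0]+b[2])/2,(b[1]+b[3])/2)));print(n,c,round(x[0]["p"],2),np.round(b),end=" ")
    print(np.round(tri(*r),3) if len(r)==2 else "")
a=cv2.imread("pics/a.png");b=cv2.imread("pics/b.png")
A=cv2.resize(a[180:295,180:330],(780,598),interpolation=cv2.INTER_CUBIC)
B=cv2.resize(b[150:255,290:420],(743,600),interpolation=cv2.INTER_CUBIC)
cv2.imwrite("pics/a2.png",A);cv2.imwrite("pics/b2.png",B)
E
```

```text
grip [0.50410334 0.28965733 0.10686454] [0.50615348 0.29282911 0.111     ] [0.50209741 0.28102516 0.111     ]
mug scene 0.64 [270. 164. 296. 192.] mug side 0.56 [312. 249. 350. 284.] [ 0.474 -0.277  0.04 ]
tin scene 0.92 [228. 163. 251. 192.] tin side 0.72 [368. 252. 390. 287.] [ 0.591 -0.371  0.041]
sugar_jar scene 0.73 [406. 288. 445. 345.] sugar_jar side 0.58 [252. 140. 270. 171.] [0.593 0.439 0.062]
oil_bottle scene 0.96 [340. 278. 373. 344.] oil_bottle side 0.51 [291. 145. 304. 173.] [0.708 0.326 0.065]
bowl scene 0.8 [442. 273. 498. 315.] bowl side 0.88 [205. 157. 241. 181.] [0.426 0.459 0.038]
spatula scene 0.55 [212. 146. 247. 182.] spatula side 0.78 [379. 285. 419. 365.] [ 0.531 -0.544 -0.004]
```

View pics/b2.png

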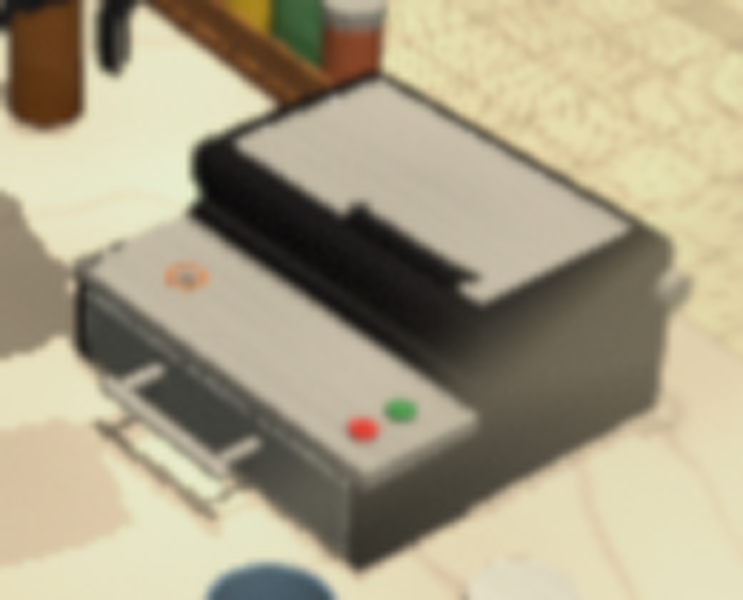

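Zoomed side view: orange ring at about (322.5,198.5), ledge front corners (304,198) and (353,233.5), handle bar from (310,217) to (329,231).

```bash
python3 - <<'E'
from h import *
D=cam("side")
h=onz(D,(322.5,198.5),.075);l=onz(D,(304.2,198.1),.075);r=onz(D,(353.3,233.6),.075)
e=onz(D,(310.1,217.4),.042);f=onz(D,(328.8,230.8),.042)
print("hole",h,"L",l,"R",r,np.linalg.norm(l-r),"bar",e,f,(e+f)/2,np.linalg.norm(e-f))
for d in(l-r,e-f):print("yaw of grill",np.degrees(np.arctan2(-d[0],d[1])))
st=arm.read_state();print(R.from_quat(st["tool_rot"]).as_matrix().round(3))
W=cam("wrist");print(proj(W,[h,[.505,.286,.111]]), -W[2].T@W[3])
E
```

```text
hole [0.62804382 0.00383759 0.075     ] L [0.57314542 0.04184283 0.075     ] R [ 0.60201793 -0.22083019  0.075     ] 0.26425506173871044 bar [ 0.55248422 -0.03202915  0.042     ] [ 0.56616305 -0.1312955   0.042     ] [ 0.55932364 -0.08166233  0.042     ] 0.10020438515976267
yaw of grill 6.272659213589255
yaw of grill 7.845901773703869
[[ 0.  1. -0.]
 [ 1. -0.  0.]
 [ 0. -0. -1.]]
[[ 418.77111339  187.13687433]
 [ 290.02070293 -229.82525371]] [0.52451456 0.08133572 0.37291156]
```

```bash
python3 - <<'E'
from h import *
i=arm.get_image("wrist");cv2.imwrite("pics/w1.png",i)
E
```

```text
(no output)
```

View pics/w1.png

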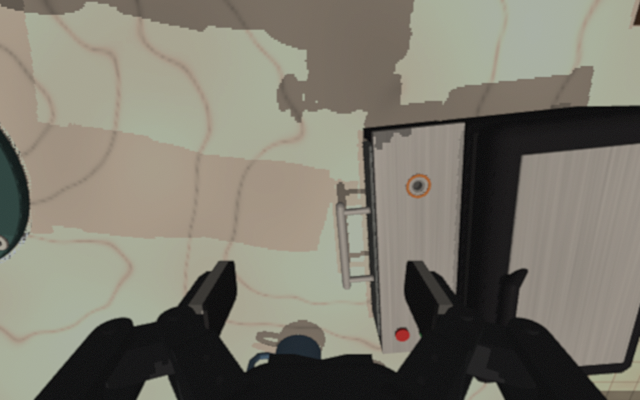

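Emit:
{"fn": "move_arm", "kwargs": {
  "moves": [
    [[-0.7,1.6,0],[0,0,0],1],
    [[-0.7,3.2,0],[0,0,0],1],
    [[-0.7,4.8,0],[0,0,0],1],
    [[-0.7,6.4,0],[0,0,0],1],
    [[-0.7,7.6,0],[0,0,0],1],
    [[-0.7,8.3,0],[0,0,0],1],
    [[-0.7,8.3,0],[0,0,0],1],
    [[-0.7,8.3,0],[0,0,0],1],
    [[-0.7,8.3,0],[0,0,0],1]
  ]
}}

```text
t: 2.25
ee_pos: [0.5041, 0.2482, 0.2453]
tool_rot: [0.707, 0.707, -0.0, 0.0]
contact_force: [0.1, 0.0, 0.2]
opening: 0.999
grip_force: 0.0
```

```bash
python3 - <<'E'
from h import *
s=arm.read_state();i=arm.get_image("wrist");cv2.imwrite("pics/w2.png",i)
print(s["t"],s["ee_pos"],s["qvel"].round(3));import pickle;pickle.dump(s,open("s2.pkl","wb"))
for n in("pin","pin_grip","holder"):print(n,[(np.round(d["box"],1).tolist(),round(d["p"],2)) for d in arm.recognise("wrist",n)[:2]])
E
```

```text
2.25 [0.50406095 0.24816701 0.24529088] [-0.007 -0.002  0.001  0.001  0.     0.002]
pin [([307.2, 139.0, 333.8, 166.6], 0.89)]
pin_grip [([308.6, 137.6, 333.4, 168.6], 0.95)]
holder [([291.9, 117.8, 349.8, 182.2], 0.94)]
```

View pics/w2.png

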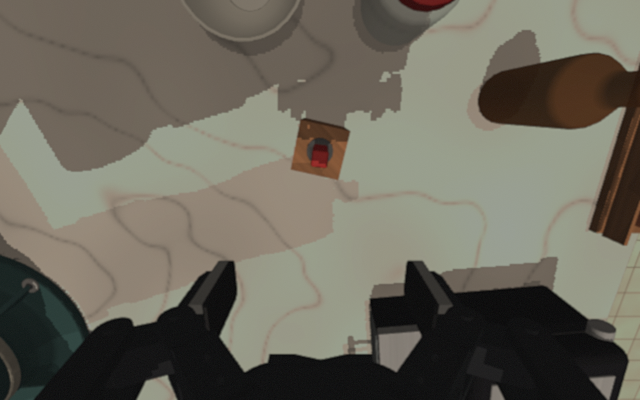

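w1 shows the ring at (418,186), just where predicted, handle bar x≈345. w2 shows the holder at (320,150) with the red handle at (320,155), slightly turned. I'll refine these.

```bash
python3 - <<'E'
from h import *
import pickle
w=cv2.imread("pics/w1.png");s=pickle.load(open("s2.pkl","rb"))
s1=dict(ee_pos=np.array([.525007,0,.2453]),tool_rot=s["tool_rot"]*0+np.array([.707101,.707112,4e-5,0]))
W1=cam("wrist",s1);W2=cam("wrist",s)
hs=cv2.cvtColor(w,cv2.COLOR_BGR2HSV)
m=cv2.inRange(hs,(5,110,90),(20,255,255));m[:, :400]=0;m[:,440:]=0;m[:165]=0;m[210:]=0
p=np.argwhere(m)[:,::-1];(c,r)=cv2.minEnclosingCircle(p.astype(np.float32));print("ring",len(p),p.mean(0),c,r,onz(W1,c,.075))
# front edge of ledge top: fit brightest gradient per row
g=cv2.cvtColor(w,cv2.COLOR_BGR2GRAY).astype(float)
for y in(150,170,240,260,300,320):print(y,g[y,340:395:1].astype(int).tolist() if y in(170,300) else "")
i=cv2.imread("pics/w2.png");h2=cv2.cvtColor(i,cv2.COLOR_BGR2HSV)
m=((h2[...,0]<6)|(h2[...,0]>174))&(h2[...,1]>140);m[:110]=0;m[190:]=0;m[:,:280]=0;m[:,360:]=0
q=np.argwhere(m)[:,::-1];print("red",len(q),q.min(0),q.max(0))
k=i[105:195,260:380];A=cv2.resize(k,(800,600),interpolation=cv2.INTER_CUBIC)
cv2.imwrite("pics/c.png",A)
pp=lambda x,y,z:proj(W2,[[x,y,z]])[0].round(1)
for z in(.133,.111,.08):print(z,onz(W2,(320,152),z))
E
```

```text
ring 179 [418.08379888 185.22905028] (418.125, 185.4375) 12.637624740600586 [0.62721627 0.00566001 0.075     ]
150 
170 [171, 171, 171, 171, 171, 171, 171, 171, 171, 171, 171, 170, 171, 170, 172, 171, 172, 171, 165, 157, 156, 157, 157, 136, 89, 47, 38, 41, 38, 48, 71, 88, 85, 72, 99, 137, 152, 153, 151, 150, 150, 148, 148, 149, 149, 149, 148, 145, 145, 145, 147, 146, 146, 146, 146]
240 
260 
300 [166, 166, 167, 166, 167, 167, 167, 167, 168, 168, 168, 170, 169, 169, 169, 170, 169, 170, 170, 169, 170, 169, 169, 168, 167, 165, 157, 146, 142, 140, 125, 89, 50, 38, 39, 47, 71, 89, 79, 69, 109, 142, 146, 144, 142, 141, 139, 141, 143, 146, 146, 141, 138, 140, 140]
320 
red 339 [311 144] [327 167]
0.133 [0.5033124  0.29652379 0.133     ]
0.111 [0.50328238 0.29349759 0.111     ]
0.08 [0.50324007 0.2892334  0.08      ]
```

View pics/c.png

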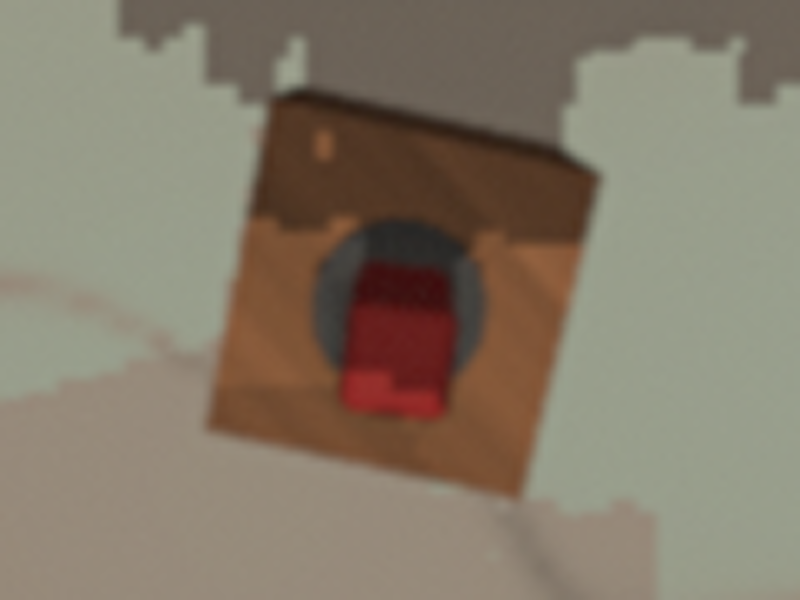

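Crop: collar circle centre at (320.0,150.8), handle top face centre (319.9,159.2), turned about 6° clockwise in the image (yaw −6°); holder turned about 12°.

```bash
python3 - <<'E'
from h import *
import pickle
w=cv2.imread("pics/w1.png");s=pickle.load(open("s2.pkl","rb"))
s1=dict(ee_pos=np.array([.525007,0,.2453]),tool_rot=np.array([.707101,.707112,4e-5,0]))
W1=cam("wrist",s1);W2=cam("wrist",s)
print("collar",onz(W2,(320,150.75),.085),"top",onz(W2,(319.9,159.2),.133))
H=[onz(W2,(260+x/6.667-.5,105+y/6.667-.5),.08) for x,y in((208,430),(520,497),(597,180),(270,97))]
print("holder corners",np.round(H[:2],4),"c",np.mean(H[:2]+H[2:],0))
g=cv2.cvtColor(w,cv2.COLOR_BGR2GRAY).astype(float)
P=[]
for y in range(145,330,5):
    x0=370+(y-135)*.04
    xs=np.arange(int(x0)-2,int(x0)+12);d=np.diff(g[y,xs]);k=d.argmax();P.append(onz(W1,(xs[k]+.5,y),.075)[:2])
P=np.array(P);f=np.polyfit(P[:,1],P[:,0],1);yaw=-np.arctan(f[0])
print("grill yaw",np.degrees(yaw),"resid",np.std(P[:,0]-np.polyval(f,P[:,1])))
h=onz(W1,(418.1,185.4),.075);n=np.array([np.cos(yaw),np.sin(yaw)])
print("hole to front",(h[0]-np.polyval(f,h[1]))*np.cos(yaw))
# bar: end pixels approx
for uv in((340.5,204),(347.5,287)):print("bar",onz(W1,uv,.042))
E
```

```text
collar [0.50324695 0.2911347  0.085     ] top [0.50322992 0.29064656 0.133     ]
holder corners [[0.4735 0.2721 0.08  ]
 [0.5212 0.2617 0.08  ]] c [0.50255923 0.29090338 0.08      ]
grill yaw 5.785006076631376 resid 0.00032295893771404214
hole to front 0.045273412914954465
bar [ 0.54859178 -0.02556838  0.042     ]
bar [ 0.56036823 -0.14005488  0.042     ]
```

Emit:
{"fn": "move_arm", "kwargs": {
  "moves": [
    [[0,1.4,0],[0,0,-0.1],1],
    [[-0.03,1.4,-0.8],[0,0,-0.1],1],
    [[-0.03,1.4,-1.8],[0,0,-0.1],1],
    [[-0.03,1.4,-2.8],[0,0,-0.1],1],
    [[-0.03,1.4,-3.8],[0,0,-0.1],1],
    [[-0.03,1.4,-4.55],[0,0,-0.1],1],
    [[-0.03,1.4,-4.55],[0,0,-0.1],1],
    [[-0.03,1.4,-4.55],[0,0,-0.1],1]
  ]
}}

```text
t: 3.25
ee_pos: [0.5033, 0.2908, 0.1095]
tool_rot: [0.742, 0.671, 0.0, 0.0]
contact_force: [-0.4, 0.4, -0.2]
opening: 0.999
grip_force: 0.0
```

Emit:
{"fn": "move_arm", "kwargs": {
  "moves": [
    [[0,0,0],[0,0,0],-1],
    [[0,0,0],[0,0,0],-1],
    [[0,0,0],[0,0,0],-1],
    [[0,0,0],[0,0,0],-1],
    [[0,0,0],[0,0,0],-1],
    [[0,0,0],[0,0,0],-1],
    [[0,0,0],[0,0,0],-1],
    [[0,0,0],[0,0,0],-1]
  ]
}}

```text
t: 4.05
ee_pos: [0.5032, 0.2911, 0.1091]
tool_rot: [0.742, 0.671, 0.0, 0.0]
contact_force: [-1.3, -0.2, 5.6]
opening: 0.159
grip_force: 58.5
```

Emit:
{"fn": "move_arm", "kwargs": {
  "moves": [
    [[0,0,0.4],[0,0,0],-1],
    [[0,0,1.0],[0,0,0],-1],
    [[0,0,1.8],[0,0,0],-1],
    [[0,0,2.6],[0,0,0],-1],
    [[0,0,3.4],[0,0,0],-1],
    [[0,0,3.7],[0,0,0],-1],
    [[0,0,3.7],[0,0,0],-1],
    [[0,0,3.7],[0,0,0],-1]
  ]
}}

```text
t: 4.85
ee_pos: [0.5029, 0.2909, 0.2189]
tool_rot: [0.742, 0.671, -0.0, -0.0]
contact_force: [-0.5, 0.4, -0.6]
opening: 0.155
grip_force: 58.4
```

```bash
python3 - <<'E'
from h import *
s=arm.read_state();i=arm.get_image("wrist")
W=cam("wrist",s);p=s["ee_pos"];print(p,R.from_quat(s["tool_rot"]).as_matrix().round(4).tolist(),s["contact_force"])
u=proj(W,[p-[0,0,.0991],p-[0,0,.03],p+[0,0,.005]]);print(u)
x,y=int(u[0][0]),int(u[0][1]);k=i[y-90:y+60,x-100:x+100];cv2.imwrite("pics/d.png",cv2.resize(k,(800,600),interpolation=cv2.INTER_CUBIC));print(x,y)
E
```

```text
[0.50286807 0.29089371 0.21893332] [[0.0998, 0.995, -0.0009], [0.995, -0.0998, -0.0004], [-0.0005, -0.0009, -1.0]] [-0.52157435  0.44088745 -0.57723889]
[[321.13224324 213.16361468]
 [321.3051548  252.09662064]
 [321.45376043 285.56049515]]
321 213
```

View pics/d.png

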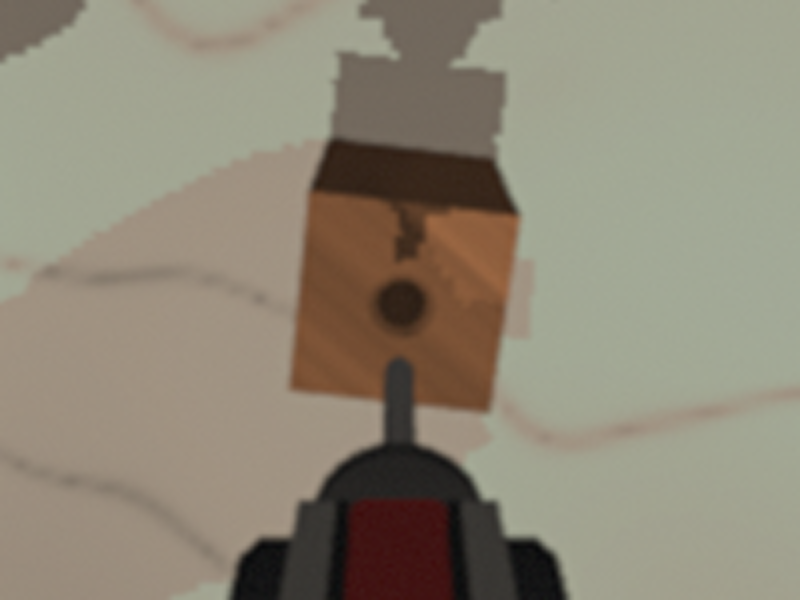

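Tip at about (320.5,212.3) against a predicted (321.1,213.2), so the pin hangs straight; holder's hole at (321,198.5). Moving over the service hole.

Emit:
{"fn": "move_arm", "kwargs": {
  "moves": [
    [[0.35,-0.8,0],[0,0,0],-1],
    [[0.9,-2.0,0],[0,0,0],-1],
    [[1.45,-3.3,0],[0,0,0],-1],
    [[2.0,-4.6,0],[0,0,0],-1],
    [[2.55,-5.9,0],[0,0,0],-1],
    [[3.1,-7.1,0],[0,0,0],-1],
    [[3.6,-8.3,0],[0,0,0],-1],
    [[4.0,-9.1,0],[0,0,0],-1],
    [[4.14,-9.5,0],[0,0,0],-1],
    [[4.14,-9.5,0],[0,0,0],-1],
    [[4.14,-9.5,0],[0,0,0],-1],
    [[4.14,-9.5,0],[0,0,0],-1]
  ]
}}

```text
t: 6.1
ee_pos: [0.6268, 0.0072, 0.2197]
tool_rot: [0.741, 0.671, -0.0, -0.0]
contact_force: [-0.1, 0.0, -1.0]
opening: 0.152
grip_force: 58.5
```

```bash
cat > look.py <<'E'
from h import *
import sys
s=arm.read_state();i=arm.get_image("wrist")
W=cam("wrist",s);p=s["ee_pos"];print(s["t"],p,s["contact_force"])
u=proj(W,[p-[0,0,.0991],[.6272,.0057,.075]]);print("pred tip,hole",u)
hs=cv2.cvtColor(i,cv2.COLOR_BGR2HSV);m=cv2.inRange(hs,(5,110,90),(20,255,255))
x,y=u[1].astype(int);M=np.zeros_like(m);M[y-25:y+25,x-25:x+25]=m[y-25:y+25,x-25:x+25]
q=np.argwhere(M)[:,::-1].astype(np.float32)
if len(q)>20:c,r=cv2.minEnclosingCircle(q);print("ring",len(q),c,r,onz(W,c,.075))
x,y=u[0].astype(int);k=i[y-90:y+60,x-100:x+100];cv2.imwrite(sys.argv[1],cv2.resize(k,(800,600),interpolation=cv2.INTER_CUBIC));print("crop origin",x-100,y-90)
E
python3 look.py pics/e.png
```

```text
6.1 [0.62677396 0.00720175 0.21971118] [-0.10617112  0.04179338 -1.04158153]
pred tip,hole [[321.08263745 213.24000822]
 [321.58516099 198.84790722]]
ring 217 (321.870361328125, 199.15740966796875) 13.180635452270508 [0.62744629 0.00535921 0.075     ]
crop origin 221 123
```

View pics/e.png

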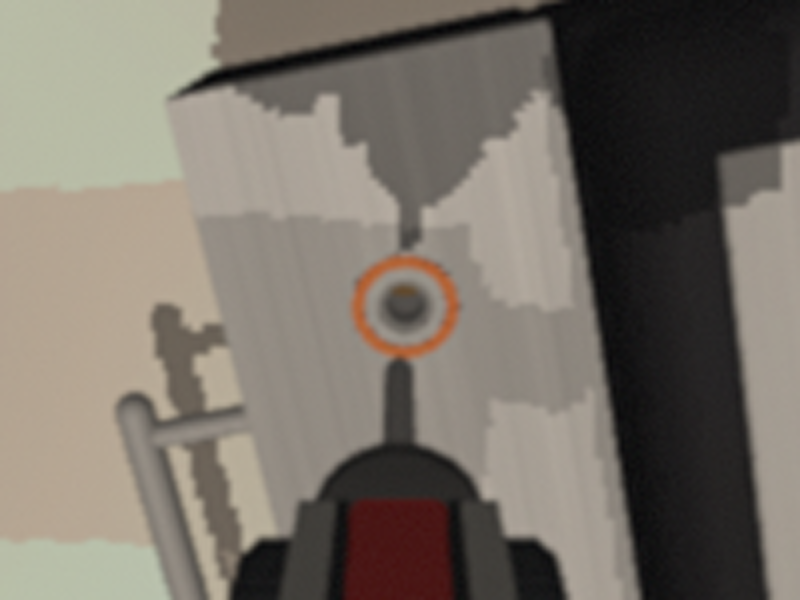

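Ring centre at (321.9,199.2), tip at about (320.3,212.6): the tip is about 1 mm low in x and 2 mm high in y. Correcting, lowering to just above the mouth.

Emit:
{"fn": "move_arm", "kwargs": {
  "moves": [
    [[0.04,-0.07,-0.3],[0,0,0],-1],
    [[0.04,-0.07,-0.8],[0,0,0],-1],
    [[0.04,-0.07,-1.2],[0,0,0],-1],
    [[0.04,-0.07,-1.2],[0,0,0],-1],
    [[0.04,-0.07,-1.2],[0,0,0],-1],
    [[0.04,-0.07,-1.2],[0,0,0],-1]
  ]
}}

```text
t: 6.75
ee_pos: [0.6287, 0.0039, 0.1843]
tool_rot: [0.742, 0.671, 0.0, 0.0]
contact_force: [0.5, -0.5, -0.6]
opening: 0.155
grip_force: 58.5
```

```bash
python3 look.py pics/f.png
```

```text
6.75 [0.62874696 0.00393407 0.18433913] [ 0.52930171 -0.45229066 -0.57031099]
pred tip,hole [[320.93486383 213.21259067]
 [318.90378644 207.40945181]]
ring 246 (319.3205261230469, 207.75640869140625) 14.936148643493652 [0.6275237  0.00535288 0.075     ]
crop origin 220 123
```

View pics/f.png

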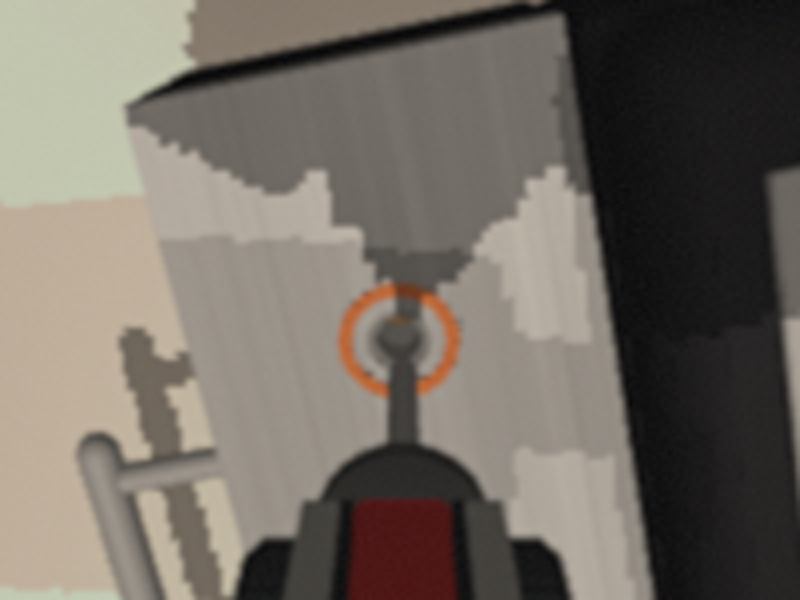

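Ring (319.3,207.8), the tip right in front of the bore; about 1 mm to correct.

Emit:
{"fn": "move_arm", "kwargs": {
  "moves": [
    [[-0.02,0.035,0],[0,0,0],-1],
    [[-0.02,0.035,0],[0,0,0],-1],
    [[-0.02,0.035,0],[0,0,0],-1],
    [[-0.02,0.035,0],[0,0,0],-1]
  ]
}}

```text
t: 7.2
ee_pos: [0.6279, 0.005, 0.1839]
tool_rot: [0.742, 0.671, 0.0, 0.0]
contact_force: [-0.2, -0.2, -0.6]
opening: 0.156
grip_force: 58.5
```

Emit:
{"fn": "move_arm", "kwargs": {
  "moves": [
    [[0,0,-0.1],[0,0,0],-1],
    [[0,0,-0.2],[0,0,0],-1],
    [[0,0,-0.3],[0,0,0],-1],
    [[0,0,-0.36],[0,0,0],-1],
    [[0,0,-0.4],[0,0,0],-1],
    [[0,0,-0.4],[0,0,0],-1]
  ]
}}

```text
t: 7.8
ee_pos: [0.6278, 0.0049, 0.1716]
tool_rot: [0.742, 0.671, -0.0, -0.0]
contact_force: [-0.5, -0.2, 0.2]
opening: 0.155
grip_force: 58.5
```

Emit:
{"fn": "move_arm", "kwargs": {
  "moves": [
    [[0,0,-0.05],[0,0,0],-1],
    [[0,0,-0.1],[0,0,0],-1],
    [[0,0,-0.15],[0,0,0],-1],
    [[0,0,-0.2],[0,0,0],-1],
    [[0,0,-0.2],[0,0,0],-1]
  ]
}}

```text
t: 8.3
ee_pos: [0.6278, 0.005, 0.1656]
tool_rot: [0.742, 0.671, -0.0, -0.0]
contact_force: [-0.3, 0.6, -0.6]
opening: 0.155
grip_force: 58.5
```

Emit:
{"fn": "move_arm", "kwargs": {
  "moves": [
    [[0,0,-0.05],[0,0,0],-1],
    [[0,0,-0.1],[0,0,0],-1],
    [[0,0,-0.15],[0,0,0],-1],
    [[0,0,-0.2],[0,0,0],-1],
    [[0,0,-0.25],[0,0,0],-1],
    [[0,0,-0.25],[0,0,0],-1]
  ]
}}

```text
t: 8.9
ee_pos: [0.6278, 0.005, 0.158]
tool_rot: [0.742, 0.671, -0.0, -0.0]
contact_force: [-0.5, 0.3, -1.3]
opening: 0.151
grip_force: 58.5
```

Emit:
{"fn": "move_arm", "kwargs": {
  "moves": [
    [[0,0,-0.05],[0,0,0],-1],
    [[0,0,-0.1],[0,0,0],-1],
    [[0,0,-0.15],[0,0,0],-1],
    [[0,0,-0.18],[0,0,0],-1],
    [[0,0,-0.18],[0,0,0],-1]
  ]
}}

```text
t: 9.4
ee_pos: [0.6279, 0.0049, 0.1527]
tool_rot: [0.742, 0.671, -0.0, -0.0]
contact_force: [-0.2, 0.2, -1.2]
opening: 0.154
grip_force: 58.5
```

Emit:
{"fn": "move_arm", "kwargs": {
  "moves": [
    [[0,0,-0.05],[0,0,0],-1],
    [[0,0,-0.1],[0,0,0],-1],
    [[0,0,-0.1],[0,0,0],-1]
  ]
}}

```text
t: 9.7
ee_pos: [0.6278, 0.005, 0.1496]
tool_rot: [0.742, 0.671, -0.0, -0.0]
contact_force: [-0.4, 0.5, -0.1]
opening: 0.153
grip_force: 58.5
```

Free so far (24 mm deep). Continuing in small steps.

Emit:
{"fn": "move_arm", "kwargs": {
  "moves": [
    [[0,0,-0.05],[0,0,0],-1],
    [[0,0,-0.1],[0,0,0],-1],
    [[0,0,-0.13],[0,0,0],-1],
    [[0,0,-0.13],[0,0,0],-1]
  ]
}}

```text
t: 10.1
ee_pos: [0.6278, 0.005, 0.1458]
tool_rot: [0.742, 0.671, -0.0, -0.0]
contact_force: [-0.1, 0.9, 0.1]
opening: 0.159
grip_force: 58.5
```

Emit:
{"fn": "move_arm", "kwargs": {
  "moves": [
    [[0,0,-0.05],[0,0,0],-1],
    [[0,0,-0.1],[0,0,0],-1],
    [[0,0,-0.13],[0,0,0],-1],
    [[0,0,-0.13],[0,0,0],-1]
  ]
}}

```text
t: 10.5
ee_pos: [0.6278, 0.0049, 0.1419]
tool_rot: [0.742, 0.671, -0.0, -0.0]
contact_force: [0.6, -0.2, -0.8]
opening: 0.149
grip_force: 58.5
```

Emit:
{"fn": "move_arm", "kwargs": {
  "moves": [
    [[0,0,-0.05],[0,0,0],-1],
    [[0,0,-0.1],[0,0,0],-1],
    [[0,0,-0.13],[0,0,0],-1],
    [[0,0,-0.13],[0,0,0],-1]
  ]
}}

```text
t: 10.9
ee_pos: [0.6278, 0.005, 0.138]
tool_rot: [0.742, 0.671, -0.0, -0.0]
contact_force: [-0.3, -0.5, -1.5]
opening: 0.154
grip_force: 58.5
```

Emit:
{"fn": "move_arm", "kwargs": {
  "moves": [
    [[0,0,-0.05],[0,0,0],-1],
    [[0,0,-0.1],[0,0,0],-1],
    [[0,0,-0.13],[0,0,0],-1],
    [[0,0,-0.13],[0,0,0],-1]
  ]
}}

```text
t: 11.3
ee_pos: [0.6278, 0.0049, 0.1341]
tool_rot: [0.742, 0.671, -0.0, -0.0]
contact_force: [0.1, -0.1, -0.6]
opening: 0.155
grip_force: 58.5
```

Emit:
{"fn": "move_arm", "kwargs": {
  "moves": [
    [[0,0,-0.05],[0,0,0],-1],
    [[0,0,-0.1],[0,0,0],-1],
    [[0,0,-0.1],[0,0,0],-1]
  ]
}}

```text
t: 11.6
ee_pos: [0.628, 0.0049, 0.1315]
tool_rot: [0.742, 0.671, 0.0, 0.0]
contact_force: [-1.0, -0.1, 4.4]
opening: 0.156
grip_force: 59.3
```

Contact. Pressing on gently.

Emit:
{"fn": "move_arm", "kwargs": {
  "moves": [
    [[0,0,-0.04],[0,0,0],-1],
    [[0,0,-0.08],[0,0,0],-1],
    [[0,0,-0.12],[0,0,0],-1],
    [[0,0,-0.12],[0,0,0],-1]
  ]
}}

```text
t: 12.0
ee_pos: [0.628, 0.0049, 0.128]
tool_rot: [0.742, 0.671, 0.0, 0.0]
contact_force: [-1.1, -0.3, 4.9]
opening: 0.154
grip_force: 59.6
```

Emit:
{"fn": "move_arm", "kwargs": {
  "moves": [
    [[0,0,-0.03],[0,0,0],-1],
    [[0,0,-0.06],[0,0,0],-1],
    [[0,0,-0.06],[0,0,0],-1]
  ]
}}

```text
t: 12.3
ee_pos: [0.6281, 0.005, 0.1262]
tool_rot: [0.742, 0.671, 0.0, 0.0]
contact_force: [-1.4, -0.4, 7.4]
opening: 0.159
grip_force: 59.4
```

```bash
cat > bar.py <<'E'
from h import *
i=arm.get_image("side");S=cam("side");b=arm.recognise("side","tray_handle");print(arm.read_state()["t"],b[:1])
print("shut:",[-.0,], "start box 303.7 201.5 351 245")
a=cv2.imread("pics/b.png")
d=np.abs(a.astype(int)-i).max(2)[205:250,295:350];print("diff px near bar",(d>50).sum())
E
python3 bar.py
```

```text
12.4 [{'box': [299.7, 200.0, 349.4, 249.5], 'p': 0.82}]
shut: [-0.0] start box 303.7 201.5 351 245
diff px near bar 351
```

Emit:
{"fn": "move_arm", "kwargs": {
  "moves": [
    [[0,0,-0.02],[0,0,0],-1],
    [[0,0,-0.02],[0,0,0],-1],
    [[0,0,-0.02],[0,0,0],-1],
    [[0,0,-0.02],[0,0,0],-1],
    [[0,0,-0.02],[0,0,0],-1]
  ]
}}

```text
t: 12.9
ee_pos: [0.6281, 0.005, 0.1257]
tool_rot: [0.742, 0.671, 0.0, 0.0]
contact_force: [-1.1, 0.4, 7.3]
opening: 0.153
grip_force: 59.4
```

```bash
python3 bar.py; python3 - <<'E'
from h import *
i=arm.get_image("wrist");j=arm.get_image("side")
b=cv2.imread("pics/b.png")
A=np.hstack([cv2.resize(x[190:260,290:360],(400,400),interpolation=cv2.INTER_CUBIC) for x in(b,j)])
cv2.imwrite("pics/g.png",A)
E
```

```text
13.0 [{'box': [297.6, 203.6, 348.5, 250.5], 'p': 0.82}]
shut: [-0.0] start box 303.7 201.5 351 245
diff px near bar 618
```

View pics/g.png

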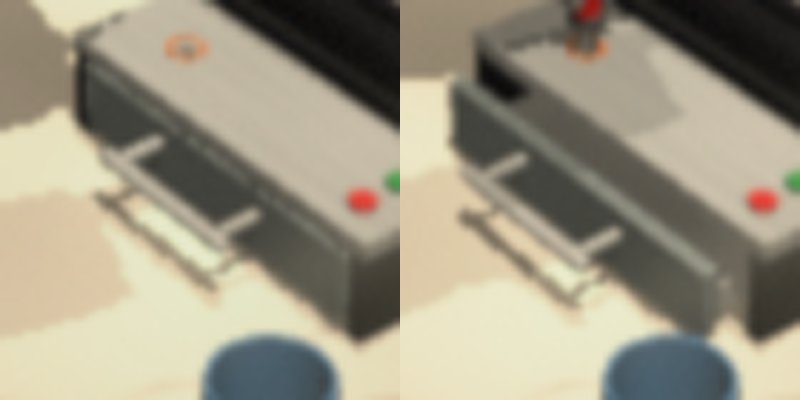

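The right half shows the tray out about 30 mm, pin still in the hole. Withdrawing straight up, and computing the holder hole and bar.

Emit:
{"fn": "move_arm", "kwargs": {
  "moves": [
    [[0,0,0.2],[0,0,0],-1],
    [[0,0,0.5],[0,0,0],-1],
    [[0,0,0.9],[0,0,0],-1],
    [[0,0,1.3],[0,0,0],-1],
    [[0,0,1.7],[0,0,0],-1],
    [[0,0,2.2],[0,0,0],-1],
    [[0,0,2.7],[0,0,0],-1],
    [[0,0,3.1],[0,0,0],-1],
    [[0,0,3.1],[0,0,0],-1],
    [[0,0,3.1],[0,0,0],-1]
  ]
}}

```text
t: 14.1
ee_pos: [0.628, 0.0049, 0.2184]
tool_rot: [0.742, 0.671, 0.0, 0.0]
contact_force: [-0.2, 0.9, -1.0]
opening: 0.157
grip_force: 58.5
```

```bash
python3 - <<'E'
from h import *
s=dict(ee_pos=np.array([.50287,.29089,.21893]),tool_rot=R.from_matrix([[0.0998,0.995,-0.0009],[0.995,-0.0998,-0.0004],[-0.0005,-0.0009,-1.0]]).as_quat())
W=cam("wrist",s)
print("holder hole",onz(W,(221+400/4-.4,123+303/4-.4),.08),"tip",onz(W,(221+398/4-.4,123+358/4-.4),.12))
D=cam("side");e=onz(D,(301.9,220.1),.042);f=onz(D,(322,235.9),.042);print("bar",e,f,(e+f)/2)
print(arm.read_state()["ee_pos"])
E
```

```text
holder hole [0.50248824 0.29163042 0.08      ] tip [0.50211718 0.29195541 0.12      ]
bar [ 0.51975504 -0.03006177  0.042     ] [ 0.53164711 -0.14192023  0.042     ] [ 0.52570108 -0.085991    0.042     ]
[0.62795188 0.00491425 0.21835322]
```

Emit:
{"fn": "move_arm", "kwargs": {
  "moves": [
    [[-0.35,0.8,0],[0,0,0],-1],
    [[-0.9,2.0,0],[0,0,0],-1],
    [[-1.45,3.3,0],[0,0,0],-1],
    [[-2.0,4.6,0],[0,0,0],-1],
    [[-2.55,5.9,0],[0,0,0],-1],
    [[-3.1,7.1,0],[0,0,0],-1],
    [[-3.6,8.3,0],[0,0,0],-1],
    [[-4.0,9.1,0],[0,0,0],-1],
    [[-4.16,9.53,0],[0,0,0],-1],
    [[-4.16,9.53,0],[0,0,0],-1],
    [[-4.16,9.53,0],[0,0,0],-1],
    [[-4.16,9.53,0],[0,0,0],-1]
  ]
}}

```text
t: 15.3
ee_pos: [0.5036, 0.2899, 0.2181]
tool_rot: [0.742, 0.67, -0.0, 0.0]
contact_force: [0.4, -0.5, -0.5]
opening: 0.158
grip_force: 58.5
```

Emit:
{"fn": "move_arm", "kwargs": {
  "moves": [
    [[0,0,-0.3],[0,0,0],-1],
    [[0,0,-0.7],[0,0,0],-1],
    [[0,0,-0.8],[0,0,0],-1],
    [[0,0,-0.8],[0,0,0],-1],
    [[0,0,-0.8],[0,0,0],-1],
    [[0,0,-0.8],[0,0,0],-1]
  ]
}}

```text
t: 15.9
ee_pos: [0.5033, 0.2908, 0.1947]
tool_rot: [0.742, 0.671, 0.0, 0.0]
contact_force: [-0.5, 1.2, -0.0]
opening: 0.154
grip_force: 58.5
```

Emit:
{"fn": "move_arm", "kwargs": {
  "moves": [
    [[0,0,-0.2],[0,0,0],-1],
    [[0,0,-0.4],[0,0,0],-1],
    [[0,0,-0.6],[0,0,0],-1],
    [[0,0,-0.8],[0,0,0],-1],
    [[0,0,-1.0],[0,0,0],-1],
    [[0,0,-1.0],[0,0,0],-1]
  ]
}}

```text
t: 16.5
ee_pos: [0.5027, 0.2907, 0.1633]
tool_rot: [0.742, 0.671, -0.001, -0.0]
contact_force: [-0.2, -1.1, -1.0]
opening: 0.157
grip_force: 58.5
```

Inside the holder with no force. Lowering to just above home.

Emit:
{"fn": "move_arm", "kwargs": {
  "moves": [
    [[0,0,-0.3],[0,0,0],-1],
    [[0,0,-0.7],[0,0,0],-1],
    [[0,0,-1.1],[0,0,0],-1],
    [[0,0,-1.4],[0,0,0],-1],
    [[0,0,-1.6],[0,0,0],-1],
    [[0,0,-1.72],[0,0,0],-1],
    [[0,0,-1.78],[0,0,0],-1],
    [[0,0,-1.78],[0,0,0],-1]
  ]
}}

```text
t: 17.3
ee_pos: [0.5031, 0.2909, 0.1109]
tool_rot: [0.742, 0.671, 0.0, 0.0]
contact_force: [0.1, -0.0, -1.4]
opening: 0.152
grip_force: 58.6
```

Emit:
{"fn": "move_arm", "kwargs": {
  "moves": [
    [[0,0,-0.05],[0,0,0],-1],
    [[0,0,-0.05],[0,0,0],-1],
    [[0,0,-0.05],[0,0,0],1],
    [[0,0,-0.05],[0,0,0],1],
    [[0,0,-0.05],[0,0,0],1],
    [[0,0,-0.05],[0,0,0],1],
    [[0,0,-0.05],[0,0,0],1],
    [[0,0,-0.05],[0,0,0],1],
    [[0,0,-0.05],[0,0,0],1]
  ]
}}

```text
t: 18.2
ee_pos: [0.5031, 0.2909, 0.1094]
tool_rot: [0.742, 0.671, 0.0, -0.0]
contact_force: [-0.2, -0.2, 0.4]
opening: 0.999
grip_force: 0.0
```

Emit:
{"fn": "move_arm", "kwargs": {
  "moves": [
    [[0,0,0.4],[0,0,0],1],
    [[0,0,1.2],[0,0,0],1],
    [[0,0,2.2],[0,0,0],1],
    [[0,0,3.2],[0,0,0],1],
    [[0,0,4.0],[0,0,0],1],
    [[0,0,4.4],[0,0,0],1],
    [[0,0,4.4],[0,0,0],1],
    [[0,0,4.4],[0,0,0],1]
  ]
}}

```text
t: 19.0
ee_pos: [0.503, 0.2908, 0.2414]
tool_rot: [0.742, 0.671, 0.0, 0.0]
contact_force: [0.6, -0.2, -0.8]
opening: 1.003
grip_force: 0.0
```

```bash
python3 - <<'E'
from h import *
s=arm.read_state();arm.get_image("wrist");W=cam("wrist",s);print(s["ee_pos"],s["opening"])
for n in("pin","holder"):print(n,[(np.round(d["box"],1).tolist(),round(d["p"],2)) for d in arm.recognise("wrist",n)[:1]])
print(proj(W,[[.5032,.2908,.133],[.5032,.2908,.085]]))
E
```

```text
[0.50303268 0.29082125 0.24139724] 1.0028968708642378
pin [([311.7, 183.0, 333.1, 215.3], 0.95)]
holder [([297.7, 152.1, 349.1, 219.0], 0.95)]
[[321.18506097 209.56061559]
 [321.05729987 194.09982363]]
```

Pin is home (the box matches the prediction). Moving towards the tray handle for a look.

Emit:
{"fn": "move_arm", "kwargs": {
  "moves": [
    [[0.1,-1.0,0],[0,0,0.05],1],
    [[0.2,-2.4,0],[0,0,0.1],1],
    [[0.3,-3.8,0],[0,0,0.15],1],
    [[0.4,-5.2,0],[0,0,0.2],1],
    [[0.5,-6.6,0],[0,0,0.2],1],
    [[0.6,-8.0,0],[0,0,0.2],1],
    [[0.7,-9.2,0],[0,0,0.2],1],
    [[0.77,-9.7,0],[0,0,0.2],1],
    [[0.77,-9.7,0],[0,0,0.2],1],
    [[0.77,-9.7,0],[0,0,0.2],1],
    [[0.77,-9.7,0],[0,0,0.2],1]
  ]
}}

```text
t: 20.25
ee_pos: [0.526, 0.001, 0.2412]
tool_rot: [0.67, 0.742, -0.0, -0.0]
contact_force: [-0.7, 0.1, 0.3]
opening: 1.0
grip_force: 0.0
```

```bash
python3 - <<'E'
from h import *
s=arm.read_state();i=arm.get_image("wrist");W=cam("wrist",s);print(s["ee_pos"],s["tool_rot"])
cv2.imwrite("pics/k.png",i)
print(proj(W,[[.5257,-.086,.042]]),[(np.round(d["box"],1).tolist(),round(d["p"],2)) for d in arm.recognise("wrist","tray_handle")[:2]])
g=cv2.cvtColor(i,cv2.COLOR_BGR2GRAY)
for d in(-.03,-.015,0,.015,.03):
    u=proj(W,[[.5257-d*.1,-.086+d,.042]])[0];print(d,int(u[0])-20,int(u[1]),g[int(u[1]),int(u[0])-20:int(u[0])+45].tolist())
E
```

```text
[0.52603506 0.0009882  0.241237  ] [ 6.70423481e-01  7.41978638e-01 -1.39084082e-05 -2.39615419e-04]
[[313.22299816 251.76131292]] []
-0.03 293 273 [170, 170, 170, 170, 170, 170, 171, 171, 170, 170, 171, 171, 171, 163, 137, 113, 119, 133, 143, 144, 137, 126, 112, 120, 151, 170, 173, 171, 171, 171, 171, 171, 171, 171, 171, 171, 170, 171, 172, 171, 169, 164, 160, 158, 137, 90, 46, 49, 79, 99, 107, 106, 105, 104, 104, 103, 101, 112, 133, 143, 142, 141, 139, 133, 125]
-0.015 293 262 [170, 170, 171, 171, 170, 170, 171, 171, 170, 170, 170, 171, 171, 163, 141, 113, 108, 119, 126, 130, 130, 126, 111, 97, 103, 112, 117, 127, 138, 152, 165, 168, 167, 166, 167, 167, 167, 166, 155, 141, 136, 130, 125, 137, 139, 105, 55, 42, 74, 98, 107, 107, 105, 105, 106, 104, 100, 102, 124, 142, 145, 141, 140, 137, 131]
0 293 251 [160, 159, 160, 164, 168, 169, 169, 169, 168, 165, 161, 161, 162, 157, 135, 108, 108, 120, 128, 127, 120, 110, 99, 94, 103, 112, 118, 144, 168, 172, 171, 170, 170, 171, 170, 170, 170, 171, 171, 171, 170, 165, 159, 160, 157, 128, 66, 39, 69, 96, 105, 106, 106, 105, 106, 104, 102, 101, 119, 143, 146, 143, 141, 140, 133]
0.015 293 240 [154, 154, 154, 154, 154, 154, 155, 154, 155, 154, 154, 154, 155, 154, 137, 111, 111, 122, 129, 128, 119, 108, 95, 98, 112, 113, 117, 144, 168, 172, 172, 171, 171, 170, 170, 171, 171, 170, 171, 171, 170, 165, 158, 159, 156, 130, 72, 39, 58, 84, 103, 109, 108, 108, 107, 106, 106, 100, 100, 123, 143, 146, 143, 140, 136]
0.03 293 229 [153, 153, 153, 153, 153, 153, 154, 154, 154, 153, 154, 154, 155, 153, 132, 107, 112, 123, 131, 128, 119, 109, 94, 85, 90, 99, 116, 143, 169, 172, 171, 170, 170, 171, 171, 171, 172, 171, 171, 171, 171, 165, 159, 158, 157, 137, 90, 49, 42, 74, 100, 110, 109, 108, 108, 107, 107, 104, 103, 123, 144, 146, 144, 143, 144]
```

View pics/k.png

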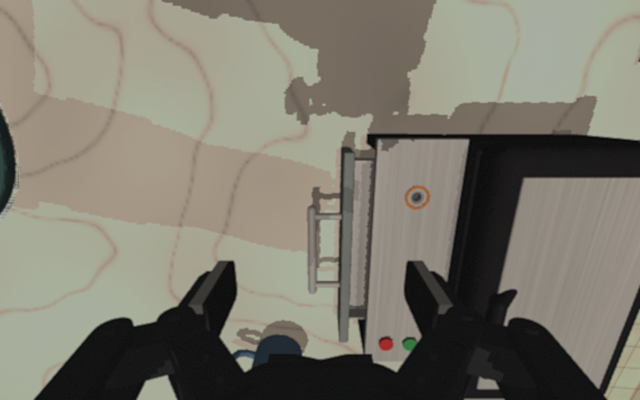

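Bar at column 311.5, rows 205–293 (centre 250), i.e. about (0.5236, −0.084); the panel is 32 px behind. Approaching with a partial opening.

Emit:
{"fn": "move_arm", "kwargs": {
  "moves": [
    [[-0.05,-1.0,0],[0,0,0],-0.36],
    [[-0.1,-2.2,-0.3],[0,0,0],-0.36],
    [[-0.1,-2.79,-1.2],[0,0,0],-0.36],
    [[-0.1,-2.79,-2.4],[0,0,0],-0.36],
    [[-0.1,-2.79,-3.6],[0,0,0],-0.36],
    [[-0.1,-2.79,-4.5],[0,0,0],-0.36],
    [[-0.1,-2.79,-4.5],[0,0,0],-0.36],
    [[-0.1,-2.79,-4.5],[0,0,0],-0.36],
    [[-0.1,-2.79,-4.5],[0,0,0],-0.36]
  ]
}}

```text
t: 21.25
ee_pos: [0.5241, -0.0838, 0.108]
tool_rot: [0.671, 0.742, 0.0, 0.001]
contact_force: [0.1, 0.2, 0.4]
opening: 0.322
grip_force: 0.0
```

```bash
python3 - <<'E'
from h import *
s=arm.read_state();i=arm.get_image("wrist");W=cam("wrist",s);print(s["ee_pos"],s["opening"])
u=[proj(W,[[.5236-d*.1,-.084+d,.042]])[0] for d in(.02,.035,.05)]
g=cv2.cvtColor(i,cv2.COLOR_BGR2GRAY)
for p in u:
    x,y=p.astype(int);print(p,x-25,g[y,x-25:x+30].tolist())
    print([onz(W,(c,y),.042)[0].round(4) for c in(x-10,x,x+10)])
E
```

```text
[ 0.52413766 -0.08378523  0.1079924 ] 0.32232989918187716
[319.83883664 202.40229805] 294 [156, 156, 157, 157, 157, 157, 157, 157, 157, 157, 156, 157, 157, 157, 157, 159, 159, 156, 129, 79, 62, 66, 69, 71, 71, 74, 86, 95, 94, 91, 90, 94, 92, 84, 83, 89, 98, 126, 154, 161, 160, 159, 159, 160, 159, 159, 159, 160, 159, 159, 158, 160, 160, 160, 160]
[np.float64(0.5141), np.float64(0.521), np.float64(0.5279)]
[319.87160001 181.25155867] 294 [156, 155, 156, 155, 155, 157, 156, 154, 157, 167, 169, 166, 156, 140, 126, 107, 92, 83, 73, 70, 77, 81, 86, 88, 90, 93, 93, 93, 91, 91, 88, 86, 77, 76, 94, 113, 115, 119, 146, 171, 175, 173, 174, 174, 173, 173, 173, 174, 173, 174, 174, 175, 175, 175, 167]
[np.float64(0.5127), np.float64(0.5195), np.float64(0.5262)]
[319.90595692 159.07306755] 294 [111, 111, 112, 112, 112, 112, 112, 111, 112, 113, 112, 113, 113, 114, 113, 103, 92, 85, 77, 72, 77, 82, 86, 88, 91, 94, 96, 94, 91, 91, 89, 85, 79, 72, 72, 82, 90, 91, 91, 92, 90, 91, 91, 91, 91, 91, 91, 92, 91, 91, 91, 92, 91, 92, 92]
[np.float64(0.5114), np.float64(0.518), np.float64(0.5246)]
```

Emit:
{"fn": "move_arm", "kwargs": {
  "moves": [
    [[-0.04,0,-0.5],[0,0,0],-0.36],
    [[-0.04,0,-1.0],[0,0,0],-0.36],
    [[-0.04,0,-1.4],[0,0,0],-0.36],
    [[-0.04,0,-1.7],[0,0,0],-0.36],
    [[-0.04,0,-1.7],[0,0,0],-0.36]
  ]
}}

```text
t: 21.8
ee_pos: [0.522, -0.0838, 0.0552]
tool_rot: [0.671, 0.742, -0.0, -0.0]
contact_force: [0.3, 0.3, 0.6]
opening: 0.319
grip_force: 0.0
```

Emit:
{"fn": "move_arm", "kwargs": {
  "moves": [
    [[0,0,-0.2],[0,0,0],-0.36],
    [[0,0,-0.45],[0,0,0],-0.36],
    [[0,0,-0.68],[0,0,0],-0.36],
    [[0,0,-0.68],[0,0,0],-0.36]
  ]
}}

```text
t: 22.2
ee_pos: [0.5215, -0.0837, 0.0341]
tool_rot: [0.671, 0.742, -0.0, -0.001]
contact_force: [-0.1, 0.5, 0.8]
opening: 0.321
grip_force: 0.0
```

Emit:
{"fn": "move_arm", "kwargs": {
  "moves": [
    [[0,0,0],[0,0,0],-1],
    [[0,0,0],[0,0,0],-1],
    [[0,0,0],[0,0,0],-1],
    [[0,0,0],[0,0,0],-1],
    [[0,0,0],[0,0,0],-1]
  ]
}}

```text
t: 22.7
ee_pos: [0.5221, -0.0839, 0.0351]
tool_rot: [0.671, 0.742, 0.0, 0.0]
contact_force: [0.2, 0.1, -0.0]
opening: 0.109
grip_force: 58.4
```

Emit:
{"fn": "move_arm", "kwargs": {
  "moves": [
    [[-0.1,-0.01,0],[0,0,0],-1],
    [[-0.3,-0.03,0],[0,0,0],-1],
    [[-0.5,-0.05,0],[0,0,0],-1],
    [[-0.7,-0.07,0],[0,0,0],-1],
    [[-0.9,-0.09,0],[0,0,0],-1],
    [[-1.1,-0.11,0],[0,0,0],-1],
    [[-1.3,-0.13,0],[0,0,0],-1],
    [[-1.5,-0.15,0],[0,0,0],-1],
    [[-1.7,-0.17,0],[0,0,0],-1],
    [[-1.85,-0.19,0],[0,0,0],-1],
    [[-1.85,-0.19,0],[0,0,0],-1],
    [[-1.85,-0.19,0],[0,0,0],-1]
  ]
}}

```text
t: 23.9
ee_pos: [0.4658, -0.0895, 0.035]
tool_rot: [0.671, 0.741, -0.0, -0.0]
contact_force: [-0.9, 1.1, 6.9]
opening: 0.102
grip_force: 59.3
```

Emit:
{"fn": "move_arm", "kwargs": {
  "moves": [
    [[-0.1,-0.01,0],[0,0,0],-1],
    [[-0.15,-0.015,0],[0,0,0],-1],
    [[-0.2,-0.02,0],[0,0,0],-1],
    [[-0.2,-0.02,0],[0,0,0],-1]
  ]
}}

```text
t: 24.3
ee_pos: [0.46, -0.0901, 0.035]
tool_rot: [0.671, 0.742, -0.0, -0.0]
contact_force: [-0.2, 1.6, 6.2]
opening: 0.106
grip_force: 59.3
```

Emit:
{"fn": "move_arm", "kwargs": {
  "moves": [
    [[-0.05,-0.005,0],[0,0,0],-1],
    [[-0.08,-0.008,0],[0,0,0],-1],
    [[-0.08,-0.008,0],[0,0,0],-1]
  ]
}}

```text
t: 24.6
ee_pos: [0.4596, -0.0902, 0.0351]
tool_rot: [0.671, 0.742, 0.001, 0.001]
contact_force: [12.5, 6.1, -4.4]
opening: 0.108
grip_force: 58.5
```

At the stop (12 N). Easing off, releasing to the partial opening, lifting.

Emit:
{"fn": "move_arm", "kwargs": {
  "moves": [
    [[0.06,0.006,0],[0,0,0],-1],
    [[0.06,0.006,0],[0,0,0],-0.36],
    [[0.06,0.006,0],[0,0,0],-0.36],
    [[0.06,0.006,0],[0,0,0],-0.36],
    [[0.06,0.006,0],[0,0,0],-0.36],
    [[0.06,0.006,0],[0,0,0],-0.36]
  ]
}}

```text
t: 25.2
ee_pos: [0.4598, -0.0902, 0.0349]
tool_rot: [0.671, 0.742, -0.0, -0.0]
contact_force: [-0.0, 0.1, -0.7]
opening: 0.324
grip_force: 0.0
```

Emit:
{"fn": "move_arm", "kwargs": {
  "moves": [
    [[0,0,0.3],[0,0,0],-0.36],
    [[0,0,0.8],[0,0,0],-0.36],
    [[0,0,1.6],[0,0,0],-0.36],
    [[0,0,2.6],[0,0,0],-0.36],
    [[0,0,3.6],[0,0,0],-0.36],
    [[0,0,4.6],[0,0,0],-0.36],
    [[0,0,5.6],[0,0,0],-0.36],
    [[0,0,6.0],[0,0,0],-0.36],
    [[0,0,6.0],[0,0,0],-0.36],
    [[0,0,6.0],[0,0,0],-0.36],
    [[0,0,6.0],[0,0,0],-0.36]
  ]
}}

```text
t: 26.3
ee_pos: [0.4594, -0.09, 0.2142]
tool_rot: [0.671, 0.742, -0.0, -0.001]
contact_force: [0.4, -0.7, 1.1]
opening: 0.319
grip_force: 0.0
```

```bash
python3 - <<'E'
from h import *
s=arm.read_state();print(s["t"],s["ee_pos"],s["opening"],s["contact_force"])
j=arm.get_image("side");cv2.imwrite("pics/z.png",j)
E
```

```text
26.3 [ 0.45942427 -0.0900442   0.21418452] 0.3185337264331929 [ 0.39878609 -0.71805871  1.1243346 ]
```

View pics/z.png

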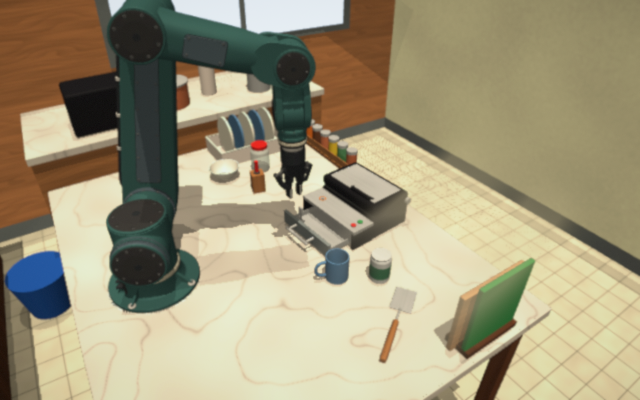

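The tray is fully out (panel near (315,232)), the pin is upright in its holder at (257,175), and the mug, tin and the rest are where they were.

```bash
python3 -c "from plant import arm;print(arm.hand_in())"
```

```text
the job is handed in; nothing more can be done
None
```

The job is handed in at about 26 s: the latch gave at about 7 N, the pin is back home in its holder, the tray is drawn out to its stop, and nothing else on the counter looks moved in the last side view; no verdict came back.

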